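Grade milling balls by stirring them on a test sieve

ROBOT

A 6-joint arm with a two-finger parallel gripper is mounted at the origin on a cart in front of the work surface, level with it; the furniture and walls round the work are solid. World frame = base frame: x ahead of the robot, y to its left, z up, the work surface at z = 0. Lengths are in m, angles in rad, forces in N, time in s.
With the tool pointing down it reaches from about 0.35 to 0.975 m from the base axis. Payload 4.9 kg.
Tool frame: the origin (TCP) lies at the very end of the fingers, on their centre line; the grasp point (between the pads) lies ctrl.grip_point_offset behind it (ctrl.grip_point_offset is the distance from the TCP to the grasp point, in m); z points along the fingers, y is the line along which they close (so a half turn about z gives the same grasp; the last joint's range is limited). The gripper opens to 85 mm and grips with 20 to 120 N. Pads are 22 mm wide; open, the fingers measure 114 mm over their backs; the gripper's body (76 mm by 85 mm) begins 54 mm behind the grasp point. The pads swing forward as they close: fully open they stand 13 mm farther back than shut.
Start: joints at [1.049, 0.053, 1.613, -0, 1.476, -0.119], TCP at [0.245, 0.575, 0.231] pointing down, gripper open.
Joint ranges: [-3.01, 3.01], [-1.01, 2.22], [0.06, 2.58], [-1.02, 4.17], [0.09, 2.62], [-3.14, 3.14]. Speed limits (rad/s): [2.57, 2.57, 3.14, 3.14, 3.14, 3.14].

INTERFACE

Orientations are given as a rotation vector (axis times angle).
In Python, from station import ctrl gives the robot as it stands. The module is installed in compiled form; this text tells all that it offers.
- The arm moves only by the tool drive_tool, never from a script. Its argument "steps" is a list of rows, each an object with "translation": the shift along the tool's x, y, z normalised to -1 to 1, where 1 is 4 cm, a list of three; "angular": the turn, a rotation vector about the tool's x, y, z normalised to -1 to 1, where 1 is 8 degrees, a list of three; "gripper": the opening, from 0 (shut) to 1 (fully open). In form: [{"translation": [dx, dy, dz], "angular": [wx, wy, wz], "gripper": gripper}, ...]. A call has 1 to 8 rows; each row shifts and turns the commanded pose from where the row before left it, along the tool's axes as they then stand; what a row does not reach is not made up. A row lasts 1/8 s, in which the tool goes at most 62.5 mm and 10.7 degrees, less where a joint would pass 70% of its speed; a pose out of reach is approached as far as the arm can. A call with a number of a shift or a turn outside -1 to 1 is refused whole. A call with a gripper value outside its range is refused whole. The fingers move at their own pace and stop on an object; "force" is the grip in N (left out, the last holds). Time passes only in rows, so rows that do not move let the fingers close. It gives the time, the measured TCP pose, the force, the opening and the grip force at its end, in the units of the state.
- ctrl.get_obs(): the state, without advancing time (a new reading comes with each control period).
- ctrl.get_image(name): name is "scene" or "side" or "wrist"; returns a dict with "color" (400x640x3 uint8, red, green, blue), "depth" (400x640 float32, m along the optical axis (not along the pixel's ray), 0 where there is no reading), "fx", "fy", "cx", "cy" (pixels), "R" (3x3) and "t" (3): a world point X has camera coordinates R X + t. Camera axes: x right, y down, z forward; pixel columns grow to the right and rows downward; lengths in m; the calibration is good to about 2 mm. The wrist camera is an equidistant fisheye: a pixel r from the principal point sees the ray r / f radians off the axis. A picture is of the moment at which its call begins.
- ctrl.finish_job(): hands the job in; it is judged then, once.
The state is a dict: "t": time; "q": joint angles; "dq": joint speeds; "effort": joint torques, N m; "tool_pos": TCP position; "tool_rot": TCP orientation; "contact_force": force on the tool from outside, world axes, zero at the start; "wrist_torque": the same for the moment, N m; "opening": finger opening in m; "grip_force": force on a finger pad.
Only numpy, scipy, OpenCV 4.12 (cv2) and the standard library are available. Lean on these libraries where they do the work, as an engineer would, in place of code of your own. Each camera call takes 0.05 s, during which the arm holds its last target. There are 200 camera calls.

TASK

The test sieve standing on the spill tray holds a mix of large and small white milling balls. Take the stirring rod out of the white tool block and stir the balls with it until all four small ones have dropped through the holes into the tray, with the three large ones left in the sieve. Then stand the rod back in its well in the tool block; do not touch the balls with the gripper itself, and leave the glass tube standing in its well.

Things in the scene. Friction and masses are not known exactly. Their poses are not given: they have to be found in the camera images.
- rod: straight stirring rod, 151 mm long, 0.09 kg. Origin = centre of its flat underside, z up along it. From the bottom: slippery white plastic foot 18 mm diameter, 26 mm high; bare steel shaft 12 mm diameter up to 70 mm; square grey grip 20 x 20 mm from 70 to 150 mm, its flats along x and y. Stands loose and upright in one of the wells of the tool block, flats along the block's sides
- rod_grip (a point): point in the rod's square grip, on its axis, 105 mm above the foot
- rod_foot (a point): centre of the underside of the rod's foot
- block: white tool block 68 x 130 x 58 mm, fixed to the bench; origin = centre of its underside; two round vertical wells, 27 mm diameter, 48 mm deep (well floor 10 mm above the block's underside) with 4 mm chamfered mouths, lie at y = +32 mm and y = -32 mm in its own frame. One holds the rod, the other an empty glass tube
- block_hole0 (a point): mouth of the well at y = +32 mm, on its axis, at the block's top face (z = 58 mm)
- block_hole1 (a point): mouth of the well at y = -32 mm, on its axis, at the block's top face
- tube: empty glass culture tube, 16 mm diameter, 98 mm tall, upright in the block's other well; origin = centre of its underside. To be left standing there. Beyond the block, further left than y = 0.14 m, stands a 90 mm high bench instrument with upright pins, and from y = 0.4 m a tall autosampler: keep the arm clear of them
- tray: white plastic spill tray 231 (x) x 186 (y) x 35 mm, fixed; origin = centre of its underside. The sieve stands across its rims
- sieve: round steel test sieve, open at the top, held fast on the tray's rims; origin = centre of its foot. Wall: 200 mm outer and 192 mm inner diameter, foot at 0, rim 55 mm above the foot (about 90 mm above the bench). It stands turned by 30 to 60 degrees on the tray
- sieve_plate (a point): centre of the top face of the sieve's perforated plate, 10 mm above the sieve's foot (about 45 mm above the bench), axes as the sieve's. The 3 mm plate has 13 square 26 mm holes with sides along x and y, centred in this frame at (0,0), (+-40,0), (0,+-40), (+-40,+-40), (+-80,0), (0,+-80) mm; flat bars 14 mm wide between them, solid plate elsewhere.
- small_ball_0_center (a point): centre of a small white ceramic milling ball, 20 mm diameter, 16 g, at first resting loose on a bar of the plate. It drops through a free hole once its centre is past the hole's edge; one lying at the wall meets a hole when pushed round along the wall
- small_ball_1_center (a point): centre of a small white ceramic milling ball, 20 mm diameter, 16 g, at first resting loose on a bar of the plate. It drops through a free hole once its centre is past the hole's edge; one lying at the wall meets a hole when pushed round along the wall
- small_ball_2_center (a point): centre of a small white ceramic milling ball, 20 mm diameter, 16 g, at first resting loose on a bar of the plate. It drops through a free hole once its centre is past the hole's edge; one lying at the wall meets a hole when pushed round along the wall
- small_ball_3_center (a point): centre of a small white ceramic milling ball, 20 mm diameter, 16 g, at first resting loose on a bar of the plate. It drops through a free hole once its centre is past the hole's edge; one lying at the wall meets a hole when pushed round along the wall
- large_ball_0_center (a point): centre of a large white ceramic milling ball, 36 mm diameter, 95 g, too big for the holes, at first resting loose on a bar of the plate. It settles in a hole that it is pushed over and blocks it; a push from the side (2 to 3 N) rolls it out again
- large_ball_1_center (a point): centre of a large white ceramic milling ball, 36 mm diameter, 95 g, too big for the holes, at first resting loose on a bar of the plate. It settles in a hole that it is pushed over and blocks it; a push from the side (2 to 3 N) rolls it out again
- large_ball_2_center (a point): centre of a large white ceramic milling ball, 36 mm diameter, 95 g, too big for the holes, at first resting loose on a bar of the plate. It settles in a hole that it is pushed over and blocks it; a push from the side (2 to 3 N) rolls it out again
- small_ball_0: the same ball as a body; its origin lies on its surface and turns with it, so use its centre point
- small_ball_1: the same ball as a body; its origin lies on its surface and turns with it, so use its centre point
- small_ball_2: the same ball as a body; its origin lies on its surface and turns with it, so use its centre point
- small_ball_3: the same ball as a body; its origin lies on its surface and turns with it, so use its centre point
- large_ball_0: the same ball as a body; its origin lies on its surface and turns with it, so use its centre point
- large_ball_1: the same ball as a body; its origin lies on its surface and turns with it, so use its centre point
- large_ball_2: the same ball as a body; its origin lies on its surface and turns with it, so use its centre point

How it is judged:
On the way, in this order (a step that is already met when the one before it is completed fails the run):
1. the foot of the rod is down among the balls in the sieve (less than 30 mm above the plate) (horizontal distance between rod_foot and sieve_plate below 0.09 m and z of rod_foot in the frame of sieve_plate between -0.012 and 0.03 m), for 0.1 s.
2. all four small balls lie in the tray under the sieve, the three large ones still in the sieve (height (world z) of each of small_ball_0_center, small_ball_1_center, small_ball_2_center, small_ball_3_center below 0.03 m and horizontal distance between each of small_ball_0_center, small_ball_1_center, small_ball_2_center, small_ball_3_center and tray below 0.15 m and z of each of large_ball_0_center, large_ball_1_center, large_ball_2_center in the frame of sieve_plate above 0 m and horizontal distance between each of large_ball_0_center, large_ball_1_center, large_ball_2_center and sieve_plate below 0.097 m), for 0.2 s.
At the end, for the whole second after the job is handed in: The four small balls lie in the tray (centres below z = 30 mm), the three large ones in the sieve above its plate; the rod rests in a well of the tool block (foot within 12 mm of the well floor, leaning under 0.35 rad) and the tube in its own (leaning under 0.5 rad) (all of step 2 and z of rod_foot in the frame of block between 0 and 0.022 m and x of rod_foot in the frame of block between -0.034 and 0.034 m and y of rod_foot in the frame of block between -0.065 and 0.065 m and z of tube in the frame of block between 0 and 0.022 m and x of tube in the frame of block between -0.034 and 0.034 m and y of tube in the frame of block between -0.065 and 0.065 m and angle between rod's own z axis and vertical below 0.35 rad and angle between tube's own z axis and vertical below 0.5 rad and linear speed of rod below 0.03 m/s); the robot touches nothing.
It fails at once if the fingers or another part of the robot touch a ball (contact force between any of the fingers, the arm and small_ball_0 above 0.3 N or contact force between any of the fingers, the arm and small_ball_1 above 0.3 N or contact force between any of the fingers, the arm and small_ball_2 above 0.3 N or contact force between any of the fingers, the arm and small_ball_3 above 0.3 N or contact force between any of the fingers, the arm and large_ball_0 above 0.3 N or contact force between any of the fingers, the arm and large_ball_1 above 0.3 N or contact force between any of the fingers, the arm and large_ball_2 above 0.3 N).
It fails at once if the tube is lifted or knocked out of the tool block (angle between tube's own z axis and vertical above 0.6 rad or z of tube in the frame of block above 0.04 m).
It also fails if it takes over 70 s, if anything falls off the work surface, if the arm or the gripper's body presses on something with over 40 N, if the wrist force passes 120 N, or if a joint passes its speed limit or range.

## Working session

There is one attempt and no reset: what is moved stays moved. The work goes in short steps, Python scripts to look and compute and a tool call to move; the robot and the scene stay as the last step left them, time stands still between calls to the robot, and variables do not carry over. Pictures are saved under pics/ and viewed, at most 10 in all, crops included, and the job is handed in when it is done.

Besides the shell and the picture viewer there is one more tool, called after "Request:" by a JSON object that holds its "name" and its "arguments", one argument or row to a line. drive_tool: Moves the arm, as the interface text tells. Its arguments: {"type":"object","properties":{"steps":{"type":"array"},"force":{"type":"number"}},"required":["steps"]}

```bash
mkdir -p pics
cat > h.py <<'E'
import numpy as np, cv2
from station import ctrl
from scipy.spatial.transform import Rotation as Ro
def cast(im,u,v,z):
    d=np.array([(u-im['cx'])/im['fx'],(v-im['cy'])/im['fy'],1.0]); R=np.array(im['R']);t=np.array(im['t'])
    o=-R.T@t; w=R.T@d; return o+w*(z-o[2])/w[2]
def cloud(im):
    v,u=np.mgrid[0:400,0:640]; d=im['depth']
    c=np.stack([(u-im['cx'])/im['fx']*d,(v-im['cy'])/im['fy']*d,d],-1)
    return (c-np.array(im['t']))@np.array(im['R'])
def proj(im,X):
    c=np.array(im['R'])@np.array(X)+np.array(im['t']); return im['fx']*c[0]/c[2]+im['cx'],im['fy']*c[1]/c[2]+im['cy']
E
python3 - <<'E'
from h import *
a=ctrl.get_image('scene');b=ctrl.get_image('side')
cv2.imwrite('pics/a.png',a['color'][:,:,::-1]);cv2.imwrite('pics/b.png',b['color'][:,:,::-1])
for i in(a,b):
    print(-np.array(i['R']).T@np.array(i['t']),np.array(i['R'])[2],i['fx'])
print(ctrl.grip_point_offset,ctrl.get_obs())
E
```

```text
[ 0.08112622 -0.52881082  0.67113666] [ 0.54129094  0.51750768 -0.66271405] 414.76305333319647
[ 0.42977287 -0.94616916  0.46580664] [ 0.10647239  0.90430613 -0.41339334] 517.0019756519746
0.0187 {'t': 0.1, 'q': array([ 1.04900139e+00,  5.33287756e-02,  1.61415151e+00,  4.18024043e-06,
        1.47602997e+00, -1.19011141e-01]), 'dq': array([ 0.00124434, -0.0023315 , -0.00299351,  0.0012511 , -0.00268492,
        0.00092452]), 'effort': array([-5.09002475e-04, -3.94900739e+01, -3.71364820e+01, -1.55296243e-04,
        3.88169297e-03, -4.84893405e-06]), 'tool_pos': array([0.24470703, 0.57448388, 0.23016555]), 'tool_rot': array([-6.28301868e-01, -3.07750124e+00,  2.85625196e-03]), 'contact_force': array([-1.1711423 ,  0.49097131,  0.33237671]), 'wrist_torque': array([0.00057964, 0.03627166, 0.0298502 ]), 'grip_force': 0.0, 'opening': 0.08558048156209982}
```

View pics/a.png

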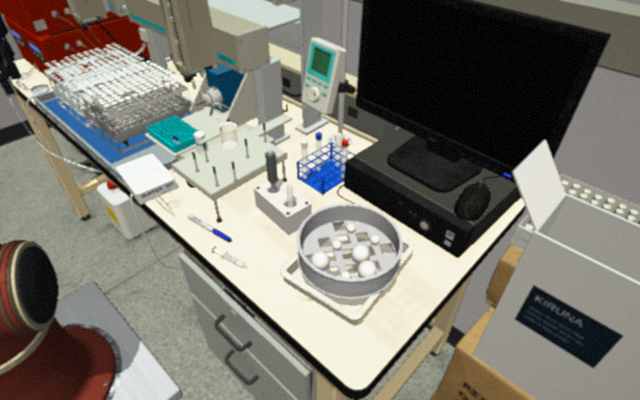

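View pics/b.png

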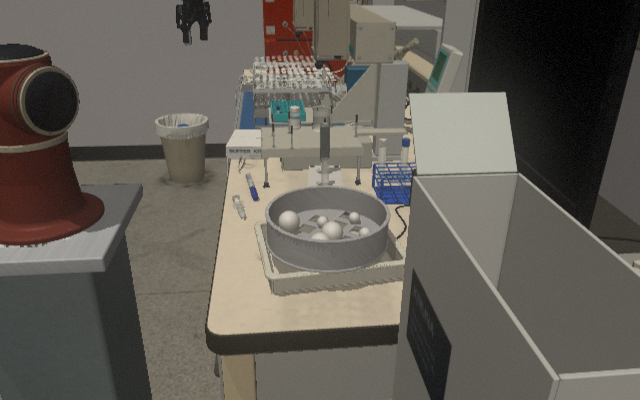

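The scene view shows the rod's grey grip at (271,165) and the tube at (291,192) in the block at (283,205). The sieve is centred near (350,250) and holds 7 white balls. The side view shows the same sieve at (328,225). Next I'll measure.

Run:
```python
from h import *
a=ctrl.get_image('scene')
P=cloud(a); z=P[...,2]
cv2.imwrite('pics/c.png',cv2.resize(a['color'][150:320,230:430,::-1],None,fx=4,fy=3.5,interpolation=cv2.INTER_CUBIC)[:595,:800])
ok=a['depth']>0
reg=np.zeros_like(ok);reg[195:310,285:415]=1
m=ok&reg.astype(bool)&(z>.083)&(z<.096)
X=P[m]
# circle fit robust
idx=np.ones(len(X),bool)
for k in range(6):
    A=np.c_[2*X[idx,:2],np.ones(idx.sum())];s=np.linalg.lstsq(A,(X[idx,:2]**2).sum(1),rcond=None)[0]
    r=np.sqrt(s[2]+s[0]**2+s[1]**2);e=np.abs(np.hypot(*(X[:,:2]-s[:2]).T)-r);idx=e<.006
print('rim',s[:2],r,idx.sum(),np.median(X[idx,2]))
c=s[:2]
# block top
reg[:]=0;reg[170:235,245:320]=1
m=ok&reg.astype(bool)&(z>.052)&(z<.064)
pts=P[m][:,:2].astype(np.float32)
mm=np.uint8(m)
n,l,st,ce=cv2.connectedComponentsWithStats(mm);i=1+st[1:,4].argmax();pts=P[l==i][:,:2].astype(np.float32)
print('block',st[i],cv2.minAreaRect(pts*1000),np.median(P[l==i][:,2]))
# rod: tall pts
reg[:]=0;reg[140:215,255:305]=1
for lo,hi in((.09,.12),(.12,.15),(.15,.158),(.158,.166)):
    m=ok&reg.astype(bool)&(z>lo)&(z<hi)&(P[...,0]<.75)
    vu=np.argwhere(m); 
    if len(vu): print(lo,len(vu),vu.mean(0),P[m].mean(0),P[m].min(0),P[m].max(0))
# ball: heights in the sieve
g=np.hypot(P[...,0]-c[0],P[...,1]-c[1])<.092
gray=a['color'].min(-1)
m=ok&g&(z>.050)&(z<.09)
n,l,st,ce=cv2.connectedComponentsWithStats(np.uint8(m))
for i in range(1,n):
    if st[i,4]>15: 
        q=P[l==i]; A=np.c_[2*q,np.ones(len(q))];s=np.linalg.lstsq(A,(q**2).sum(1),rcond=None)[0]
        print(st[i],ce[i].round(1),q.max(0).round(3),s[:3].round(4),np.sqrt(s[3]+s[:3]@s[:3]).round(4))
```

```text
rim [ 0.5232702  -0.19405546] 0.09836448710456275 1071 0.0888020053416896
block [254 177  58  42 956] ((545.056640625, 22.50307846069336), (132.92398071289062, 71.26783752441406), 84.19469451904297) 0.05695176420716454
0.09 372 [164.64247312 276.51075269] [0.57994046 0.07652566 0.09905921] [ 0.53262209 -0.01666105  0.09000925] [0.67856604 0.19906125 0.11974367]
0.12 129 [162.54263566 271.03875969] [0.54300884 0.04922942 0.1356891 ] [0.53613414 0.04247425 0.12000219] [0.55682177 0.06485353 0.14982652]
0.15 37 [155.08108108 270.10810811] [0.54338111 0.05063885 0.15462365] [0.53737901 0.04270042 0.15003498] [0.55386323 0.06389488 0.15796394]
0.158 35 [152.2        270.25714286] [0.54612619 0.05268705 0.1597659 ] [0.53765079 0.04409304 0.1581704 ] [0.55553318 0.06141967 0.16248528]
[346 223  10  10  70] [350.7 227.3] [ 0.581 -0.149  0.065] [ 0.5749 -0.1567  0.0558] 0.0088
[370 235  10   9  74] [374.7 238.9] [ 0.59  -0.205  0.065] [ 0.5829 -0.2132  0.0559] 0.0088
[332 240  10  10  76] [336.5 244.3] [ 0.526 -0.156  0.066] [ 0.5189 -0.167   0.0554] 0.009
[351 244  26  34 524] [363.3 260.4] [ 0.541 -0.203  0.082] [ 0.5119 -0.24    0.0702] 0.024
[311 251  19  19 268] [320.2 259.6] [ 0.477 -0.159  0.082] [ 0.4614 -0.1753  0.0633] 0.0171
[340 271  11   7  58] [345.4 274.3] [ 0.478 -0.223  0.066] [ 0.4706 -0.2319  0.0565] 0.0084
```

View pics/c.png

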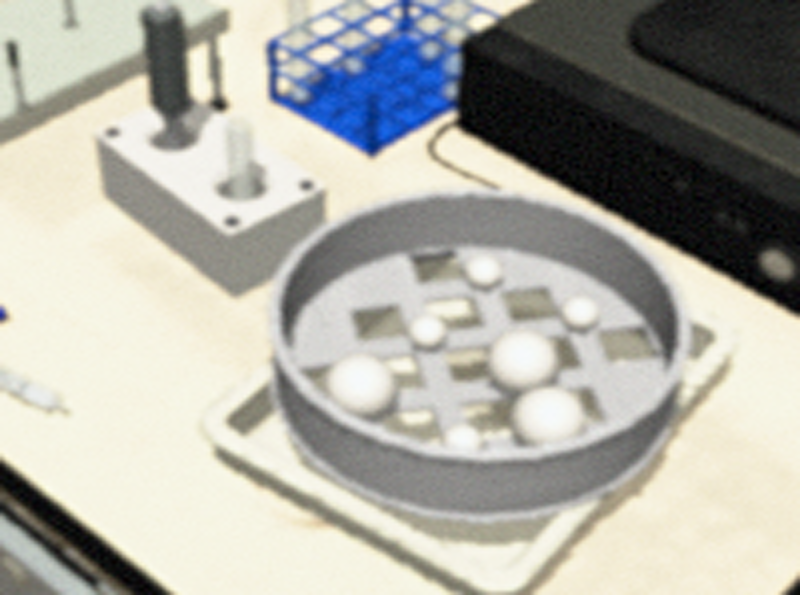

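The crop shows four small balls at crop pixels (484,270), (581,311), (427,331) and (464,438). The three large ones are at (362,384), (523,360) and (547,415). The rod stands in the far-left well, and the dark square holes are visible. Next I'll fit the hole grid and work out the first move.

```bash
cat >> h.py <<'E'
S=np.array([.5233,-.1941])
def balls(im):
    P=cloud(im); return P
E
python3 - <<'E'
from h import *
a=ctrl.get_image('scene')
hp=[(435,266),(527,303),(378,322),(628,344)]
H=np.array([cast(a,230+x/4,150+y/3.5,.0445)[:2] for x,y in hp]); print('holes by eye',H.round(4))
# rectified plate view (plane z=.045), 0.5mm/px
N=400
gx,gy=np.meshgrid(np.arange(N),np.arange(N))
X=S[0]+(N/2-gy)*.0005; Y=S[1]+(N/2-gx)*.0005
W=np.stack([X,Y,np.full_like(X,.045)],-1)@np.array(a['R']).T+np.array(a['t'])
u=(a['fx']*W[...,0]/W[...,2]+a['cx']).astype(np.float32);v=(a['fy']*W[...,1]/W[...,2]+a['cy']).astype(np.float32)
r=cv2.remap(a['color'],u,v,cv2.INTER_CUBIC)
# fit theta from hole points: lattice 40mm
best=[]
for th in np.radians(np.arange(0,90,.5)):
  for dx in np.arange(-4,4.1,1):
    for dy in np.arange(-4,4.1,1):
      d=(H-S-np.array([dx,dy])/1000); c,s=np.cos(th),np.sin(th)
      l=np.c_[c*d[:,0]+s*d[:,1],-s*d[:,0]+c*d[:,1]]/.04
      best.append((np.abs(l-l.round()).max()*40+.3*np.hypot(dx,dy),np.degrees(th),dx,dy))
best.sort();print(best[:4]); th=np.radians(best[0][1])
for i in range(-2,3):
  for j in range(-2,3):
    if abs(i)+abs(j)<=2:
      cs=[]
      for p,q in((-13,-13),(13,-13),(13,13),(-13,13)):
        l=np.array([i*40+p,j*40+q])/1000; w=np.array([np.cos(th)*l[0]-np.sin(th)*l[1],np.sin(th)*l[0]+np.cos(th)*l[1]])
        cs.append([N/2-w[1]/.0005,N/2-w[0]/.0005])
      cv2.polylines(r,[np.int32(cs)],True,(255,0,0),1)
cv2.imwrite('pics/d.png',cv2.resize(r[:,:,::-1],(600,600)))
for n,(x,y),z in(('L',(362,384),.063),('L',(523,360),.063),('L',(547,415),.063),('s',(484,270),.055),('s',(581,311),.055),('s',(427,331),.055),('s',(464,438),.055)):
    w=cast(a,230+x/4,150+y/3.5,z)[:2];d=w-S;print(n,w.round(4),'loc',(np.array([np.cos(th)*d[0]+np.sin(th)*d[1],-np.sin(th)*d[0]+np.cos(th)*d[1]])*1000).round(1))
R=Ro.from_rotvec(ctrl.get_obs()['tool_rot']).as_matrix();print(R.round(3))
E
```

```text
holes by eye [[ 0.5694 -0.1286]
 [ 0.5792 -0.1838]
 [ 0.5143 -0.1383]
 [ 0.5891 -0.2413]]
[(np.float64(0.9965914576083001), np.float64(55.0), np.float64(0.0), np.float64(0.0)), (np.float64(1.0014136577157018), np.float64(54.5), np.float64(0.0), np.float64(0.0)), (np.float64(1.2030329357818292), np.float64(54.0), np.float64(0.0), np.float64(0.0)), (np.float64(1.595145492373674), np.float64(54.5), np.float64(1.0), np.float64(0.0))]
L [ 0.4625 -0.1756] loc [-19.7  60.4]
L [ 0.5292 -0.2201] loc [-17.9 -19.8]
L [ 0.5067 -0.2529] loc [-57.7 -20.1]
s [ 0.5765 -0.1561] loc [ 61.6 -21.8]
s [ 0.5849 -0.2135] loc [ 19.5 -61.6]
s [ 0.5189 -0.1673] loc [19.4 19. ]
s [ 0.4732 -0.2311] loc [-59.1  19.8]
[[-0.92   0.392 -0.001]
 [ 0.392  0.92  -0.001]
 [ 0.    -0.001 -1.   ]]
```

View pics/d.png

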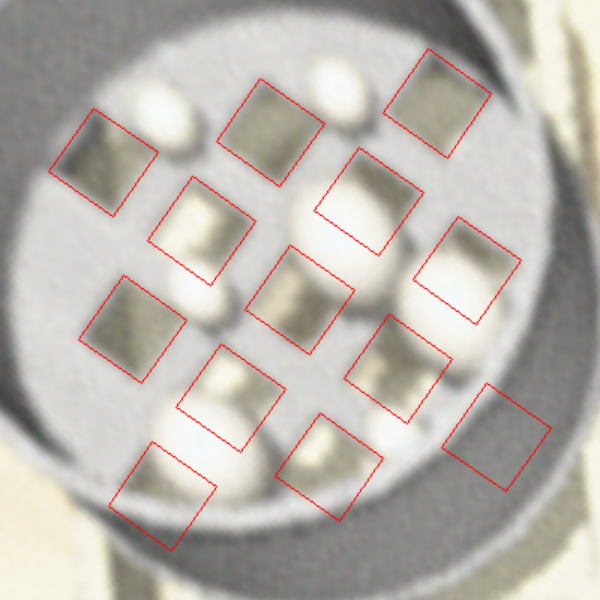

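The grid fits the holes, with theta about 55°. All seven balls sit on bar crossings in the sieve frame: small at (60,-20), (20,-60), (20,20) and (-60,20); large at (-20,60), (-20,-20) and (-60,-20). Next I'll plan the approach to the rod.

```bash
cat >> h.py <<'E'
import json
th=np.radians(54.75); E1=np.array([np.cos(th),np.sin(th)]);E2=np.array([-E1[1],E1[0]])
def loc2w(x,y): return S+(x*E1+y*E2)/1000
def rows(target,n,yaw=0,rot=None,pos=None,g=1):
    "rows (tool axes units) to world target in n rows turning yaw deg about tool z"
    o=ctrl.get_obs(); R=Ro.from_rotvec(o['tool_rot']) if rot is None else rot
    p=np.array(o['tool_pos'] if pos is None else pos); d=(np.array(target)-p)/n
    for k in range(n):
        t=R.inv().apply(d)/.04; print([round(float(x),2) for x in t],round(yaw/n/8,3),g)
        R=R*Ro.from_rotvec([0,0,np.radians(yaw/n)])
    print('end tool y',R.as_matrix()[:,1].round(3)); return R
E
python3 -c "
from h import *
rows([.5465,.0535,.2],16,72.8)"
```

```text
[-0.75, -0.56, 0.05] 0.569 1
[-0.8, -0.5, 0.05] 0.569 1
[-0.83, -0.44, 0.05] 0.569 1
[-0.86, -0.37, 0.05] 0.569 1
[-0.89, -0.3, 0.05] 0.569 1
[-0.91, -0.23, 0.05] 0.569 1
[-0.93, -0.16, 0.05] 0.569 1
[-0.94, -0.08, 0.05] 0.569 1
[-0.94, -0.01, 0.05] 0.569 1
[-0.94, 0.07, 0.05] 0.569 1
[-0.93, 0.14, 0.05] 0.569 1
[-0.92, 0.21, 0.05] 0.569 1
[-0.9, 0.29, 0.05] 0.569 1
[-0.87, 0.36, 0.05] 0.569 1
[-0.84, 0.42, 0.05] 0.569 1
[-0.8, 0.49, 0.05] 0.569 1
end tool y [ 0.995 -0.102 -0.001]
```

Request:
{"name": "drive_tool", "arguments": {
  "steps": [
    {"translation":[-0.75,-0.56,0],"angular":[0,0,0.57],"gripper":1},
    {"translation":[-0.8,-0.5,0],"angular":[0,0,0.57],"gripper":1},
    {"translation":[-0.83,-0.44,0],"angular":[0,0,0.57],"gripper":1},
    {"translation":[-0.86,-0.37,0],"angular":[0,0,0.57],"gripper":1},
    {"translation":[-0.89,-0.3,0],"angular":[0,0,0.57],"gripper":1},
    {"translation":[-0.91,-0.23,0],"angular":[0,0,0.57],"gripper":1},
    {"translation":[-0.93,-0.16,0],"angular":[0,0,0.57],"gripper":1},
    {"translation":[-0.94,-0.08,0],"angular":[0,0,0.57],"gripper":1}
  ]
}}

```text
t: 1.2
tool_pos: [0.3959, 0.3134, 0.2311]
tool_rot: [-1.564, -2.725, 0.0]
contact_force: [0.2, 0.2, -0.2]
opening: 0.0854
grip_force: 0.0
```

Request:
{"name": "drive_tool", "arguments": {
  "steps": [
    {"translation":[-0.94,-0.01,0.05],"angular":[0,0,0.57],"gripper":1},
    {"translation":[-0.94,0.07,0.05],"angular":[0,0,0.57],"gripper":1},
    {"translation":[-0.93,0.14,0.05],"angular":[0,0,0.57],"gripper":1},
    {"translation":[-0.92,0.21,0.05],"angular":[0,0,0.57],"gripper":1},
    {"translation":[-0.9,0.29,0.05],"angular":[0,0,0.57],"gripper":1},
    {"translation":[-0.87,0.36,0.05],"angular":[0,0,0.57],"gripper":1},
    {"translation":[-0.84,0.42,0.05],"angular":[0,0,0.57],"gripper":1},
    {"translation":[-0.6,0.4,0],"angular":[0,0,0.57],"gripper":1}
  ]
}}

```text
t: 2.2
tool_pos: [0.5427, 0.0602, 0.2168]
tool_rot: [-2.339, -2.097, 0.001]
contact_force: [-0.4, 0.1, 0.1]
opening: 0.0856
grip_force: 0.0
```

```bash
python3 -c "
from h import *
o=ctrl.get_obs();print(o['tool_pos'],o['q'],o['t'],o['contact_force'])
rows([.5465,.0535,.096],4,0)"
```

```text
[0.54267813 0.06016557 0.21684484] [-2.58664777e-02 -1.26668643e-01  1.81177102e+00 -6.82303685e-05
  1.45719487e+00  8.30529895e-02] 2.2 [-0.35094049  0.0604057   0.14014569]
[-0.04, 0.03, 0.76] 0.0 1
[-0.04, 0.03, 0.76] 0.0 1
[-0.04, 0.03, 0.76] 0.0 1
[-0.04, 0.03, 0.76] 0.0 1
end tool y [ 0.994 -0.109 -0.001]
```

Request:
{"name": "drive_tool", "arguments": {
  "steps": [
    {"translation":[-0.16,0.12,0],"angular":[0,0,0],"gripper":1},
    {"translation":[0,0,0.7],"angular":[0,0,0],"gripper":1},
    {"translation":[0,0,0.7],"angular":[0,0,0],"gripper":1},
    {"translation":[0,0,0.8],"angular":[0,0,0],"gripper":1},
    {"translation":[0,0,0.8],"angular":[0,0,0],"gripper":1},
    {"translation":[0,0,0],"angular":[0,0,0],"gripper":1},
    {"translation":[0,0,0],"angular":[0,0,0],"gripper":0},
    {"translation":[0,0,0],"angular":[0,0,0],"gripper":0}
  ],
  "force": 60
}}

```text
t: 3.2
tool_pos: [0.5478, 0.0548, 0.0995]
tool_rot: [2.333, 2.1, 0.004]
contact_force: [0.0, 0.3, -0.1]
opening: 0.0515
grip_force: 0.0
```

Request:
{"name": "drive_tool", "arguments": {
  "steps": [
    {"translation":[0,0,0],"angular":[0,0,0],"gripper":0},
    {"translation":[0,0,0],"angular":[0,0,0],"gripper":0},
    {"translation":[0,0,0],"angular":[0,0,0],"gripper":0},
    {"translation":[0,0,0],"angular":[0,0,0],"gripper":0}
  ]
}}

```text
t: 3.7
tool_pos: [0.5471, 0.0547, 0.0984]
tool_rot: [2.335, 2.101, 0.001]
contact_force: [-0.7, -0.4, 5.4]
opening: 0.0191
grip_force: 58.8
```

Request:
{"name": "drive_tool", "arguments": {
  "steps": [
    {"translation":[0,0,-0.5],"angular":[0,0,0],"gripper":0},
    {"translation":[0,0,-0.8],"angular":[0,0,0],"gripper":0},
    {"translation":[0,0,-0.9],"angular":[0,0,0],"gripper":0},
    {"translation":[0,0,-0.9],"angular":[0,0,0],"gripper":0},
    {"translation":[0,0,-0.4],"angular":[0,0,0],"gripper":0},
    {"translation":[0,0,0],"angular":[0,0,0],"gripper":0}
  ]
}}

```text
t: 4.45
tool_pos: [0.547, 0.0546, 0.2386]
tool_rot: [2.334, 2.1, 0.003]
contact_force: [-0.4, 0.2, -1.7]
opening: 0.0196
grip_force: 58.9
```

Run:
```python
from h import *
o=ctrl.get_obs();print(o['tool_pos'],o['contact_force'],o['opening'])
w=loc2w(40,-40);print(w); rows([*w,.23],7)
a=ctrl.get_image('scene');b=ctrl.get_image('side')
u,v=map(int,proj(a,o['tool_pos'])); u2,v2=map(int,proj(b,o['tool_pos']))
A=cv2.resize(a['color'][v-40:v+110,u-50:u+50],(400,600));B=cv2.resize(b['color'][v2-40:v2+110,u2-50:u2+50],(400,600))
cv2.imwrite('pics/e.png',np.hstack([A,B])[:,:,::-1]);print(u,v,u2,v2)
# rod points from depth below TCP
for im in(a,b):
    P=cloud(im);q=P[(im['depth']>0)&(np.hypot(P[...,0]-o['tool_pos'][0],P[...,1]-o['tool_pos'][1])<.03)&(P[...,2]>.14)]
    for lo in np.arange(.14,.235,.01):
        s=q[(q[:,2]>lo)&(q[:,2]<lo+.01)]
        if len(s):print(round(lo,3),len(s),s.min(0).round(4),s.max(0).round(4))
```

```text
[0.54704432 0.05461627 0.23857745] [-0.43753168  0.22151315 -1.72701449] 0.019619624693733465
[ 0.57905147 -0.18452015]
[-0.84, 0.2, 0.03] 0.0 1
[-0.84, 0.2, 0.03] 0.0 1
[-0.84, 0.2, 0.03] 0.0 1
[-0.84, 0.2, 0.03] 0.0 1
[-0.84, 0.2, 0.03] 0.0 1
[-0.84, 0.2, 0.03] 0.0 1
[-0.84, 0.2, 0.03] 0.0 1
end tool y [ 0.994 -0.105  0.002]
267 119 324 83
0.15 29 [0.5369 0.0458 0.1505] [0.5509 0.0587 0.1595]
0.16 34 [0.5365 0.0451 0.1605] [0.5498 0.0598 0.1699]
0.17 37 [0.5371 0.0464 0.1701] [0.5531 0.0611 0.1788]
0.18 24 [0.5396 0.0477 0.1801] [0.5485 0.0584 0.1895]
0.19 25 [0.5395 0.0485 0.1902] [0.5518 0.0558 0.1999]
0.2 24 [0.5392 0.0479 0.2002] [0.5492 0.0585 0.2097]
0.21 19 [0.5381 0.0462 0.2102] [0.55   0.0569 0.2188]
0.22 41 [0.5351 0.0442 0.22  ] [0.5508 0.0641 0.2299]
0.23 45 [0.5285 0.0433 0.2301] [0.5583 0.0609 0.2399]
0.14 16 [0.5381 0.0418 0.1453] [0.5547 0.0528 0.1498]
0.15 41 [0.538  0.0414 0.1501] [0.5547 0.0525 0.1599]
0.16 46 [0.5378 0.042  0.1602] [0.5546 0.0527 0.17  ]
0.17 35 [0.5382 0.0433 0.1703] [0.554  0.0563 0.1794]
0.18 32 [0.5399 0.0447 0.1806] [0.5499 0.0544 0.1899]
0.19 26 [0.5398 0.0441 0.191 ] [0.5496 0.055  0.1989]
0.2 30 [0.5397 0.045  0.2   ] [0.5497 0.0535 0.2093]
0.21 36 [0.5371 0.0418 0.2101] [0.5534 0.052  0.2198]
0.22 55 [0.5353 0.0389 0.22  ] [0.555  0.0498 0.2297]
0.23 74 [0.5287 0.0386 0.2302] [0.5596 0.0479 0.2397]
```

View pics/e.png

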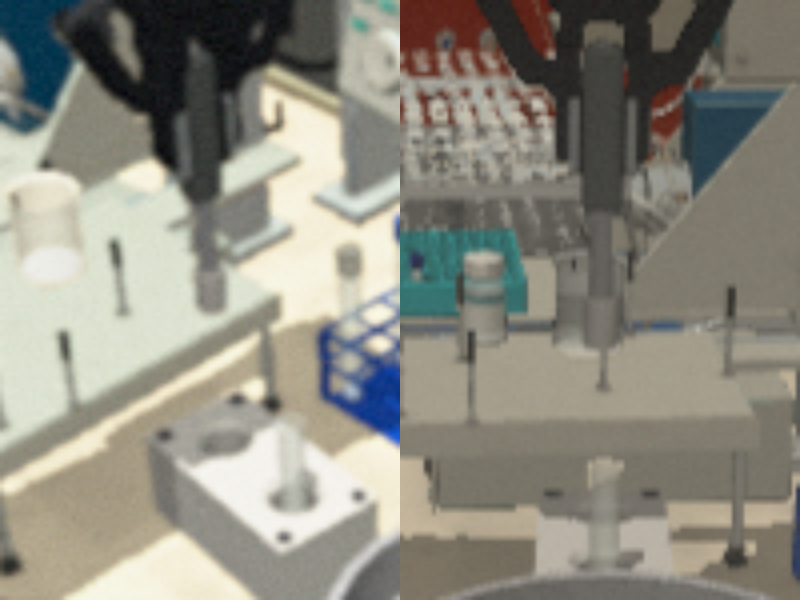

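The rod hangs straight in the gripper (foot at (210,290) in the left crop), and the tube still stands in its well at (290,470). Now I'll carry the rod over the sieve.

Request:
{"name": "drive_tool", "arguments": {
  "steps": [
    {"translation":[-0.84,0.2,0],"angular":[0,0,0],"gripper":0},
    {"translation":[-0.84,0.2,0],"angular":[0,0,0],"gripper":0},
    {"translation":[-0.84,0.2,0],"angular":[0,0,0],"gripper":0},
    {"translation":[-0.84,0.2,0],"angular":[0,0,0],"gripper":0},
    {"translation":[-0.84,0.2,0],"angular":[0,0,0],"gripper":0},
    {"translation":[-0.84,0.2,0],"angular":[0,0,0],"gripper":0},
    {"translation":[-0.84,0.2,0],"angular":[0,0,0],"gripper":0},
    {"translation":[0,0,0],"angular":[0,0,0],"gripper":0}
  ]
}}

```text
t: 5.55
tool_pos: [0.5764, -0.1867, 0.2345]
tool_rot: [-2.336, -2.095, 0.003]
contact_force: [-0.6, -0.1, -0.8]
opening: 0.0193
grip_force: 58.9
```

Run:
```python
from h import *
o=ctrl.get_obs();print(o['tool_pos'])
w=loc2w(40,-40);rows([*w,.1375],4)
a=ctrl.get_image('scene');P=cloud(a);p=o['tool_pos']
q=P[(a['depth']>0)&(np.hypot(P[...,0]-p[0],P[...,1]-p[1])<.03)&(P[...,2]>.12)]
for lo in np.arange(.14,.2,.01):
    s=q[(q[:,2]>lo)&(q[:,2]<lo+.01)]
    if len(s):print(round(lo,3),len(s),s.min(0).round(4),s.max(0).round(4))
R=Ro.from_rotvec(o['tool_rot']).as_matrix()
for n,d in(('E1',E1),('E2',E2)): print(n,'10mm=',(R.T@[*d,0]*10/40).round(3))
```

```text
[ 0.57638888 -0.18667592  0.23447396]
[0.01, 0.02, 0.61] 0.0 1
[0.01, 0.02, 0.61] 0.0 1
[0.01, 0.02, 0.61] 0.0 1
[0.01, 0.02, 0.61] 0.0 1
end tool y [ 0.994 -0.108 -0.004]
0.14 16 [ 0.5662 -0.1939  0.1443] [ 0.5764 -0.1816  0.1497]
0.15 37 [ 0.5655 -0.1948  0.15  ] [ 0.5788 -0.1777  0.1598]
0.16 38 [ 0.5658 -0.1949  0.1601] [ 0.577  -0.1799  0.1698]
0.17 39 [ 0.5652 -0.1942  0.1701] [ 0.5804 -0.1791  0.1799]
0.18 26 [ 0.5676 -0.192   0.18  ] [ 0.5776 -0.1824  0.1896]
0.19 29 [ 0.5684 -0.1926  0.1901] [ 0.5777 -0.1819  0.2   ]
E1 10mm= [ 0.219  0.121 -0.   ]
E2 10mm= [ 0.121 -0.219  0.001]
```

Request:
{"name": "drive_tool", "arguments": {
  "steps": [
    {"translation":[0.05,0.1,0],"angular":[0,0,0],"gripper":0},
    {"translation":[0,0,0.7],"angular":[0,0,0],"gripper":0},
    {"translation":[0,0,0.7],"angular":[0,0,0],"gripper":0},
    {"translation":[0,0,0.5],"angular":[0,0,0],"gripper":0},
    {"translation":[0,0,0.4],"angular":[0,0,0],"gripper":0},
    {"translation":[0,0,0],"angular":[0,0,0],"gripper":0}
  ]
}}

```text
t: 6.35
tool_pos: [0.5809, -0.1829, 0.1437]
tool_rot: [-2.333, -2.1, 0.002]
contact_force: [0.3, -0.2, -0.3]
opening: 0.0196
grip_force: 58.9
```

Request:
{"name": "drive_tool", "arguments": {
  "steps": [
    {"translation":[0,0,0],"angular":[0,0,0],"gripper":0},
    {"translation":[0.12,-0.035,0],"angular":[0,0,0],"gripper":0},
    {"translation":[0.12,-0.035,0],"angular":[0,0,0],"gripper":0},
    {"translation":[0.12,-0.035,0],"angular":[0,0,0],"gripper":0},
    {"translation":[0.12,-0.035,0],"angular":[0,0,0],"gripper":0},
    {"translation":[0.12,-0.035,0],"angular":[0,0,0],"gripper":0},
    {"translation":[0.12,-0.035,0],"angular":[0,0,0],"gripper":0},
    {"translation":[0.12,-0.035,0],"angular":[0,0,0],"gripper":0}
  ]
}}

```text
t: 7.35
tool_pos: [0.5753, -0.1487, 0.1453]
tool_rot: [-2.335, -2.101, 0.0]
contact_force: [0.6, 0.2, -1.2]
opening: 0.0196
grip_force: 58.9
```

```bash
cat >> h.py <<'E'
def w2l(w): d=np.array(w)[:2]-S; return (np.array([d@E1,d@E2])*1000).round(1)
def foot(): return w2l(ctrl.get_obs()['tool_pos'][:2]+np.array([-.0015,.0005]))
def look(name=None):
    o=ctrl.get_obs();print('t',o['t'],'foot',foot(),'z above plate mm',round((o['tool_pos'][2]-.0884-.045)*1000,1),'F',o['contact_force'].round(1))
    for cam in('scene','side'):
        a=ctrl.get_image(cam);P=cloud(a);z=P[...,2]
        g=(a['depth']>0)&(np.hypot(P[...,0]-S[0],P[...,1]-S[1])<.093)&(z>.053)&(z<.083)&(a['color'].min(-1)>120)
        g=cv2.erode(np.uint8(g),np.ones((2,2)))
        n,l,st,ce=cv2.connectedComponentsWithStats(g)
        for i in range(1,n):
            if st[i,4]>12:
                w=P[l==i].mean(0);print(cam,st[i,4],'zmax',P[l==i][:,2].max().round(3),'rough loc',w2l(w))
        if name and cam=='scene': cv2.imwrite(name,cv2.resize(a['color'][150:320,230:430,::-1],(800,590),interpolation=cv2.INTER_CUBIC))
E
python3 -c "
from h import *
look('pics/f.png')"
```

```text
t 7.35 foot [ 66.6 -14.8] z above plate mm 11.9 F [ 0.6  0.2 -1.2]
scene 52 zmax 0.081 rough loc [ 59.9 -14.8]
scene 51 zmax 0.064 rough loc [ 14.9 -59.6]
scene 50 zmax 0.064 rough loc [15.3 19.3]
scene 454 zmax 0.082 rough loc [-46.2 -17.2]
scene 233 zmax 0.082 rough loc [-28.4  61.7]
scene 41 zmax 0.066 rough loc [-63.5  20.9]
side 41 zmax 0.081 rough loc [ 58.5 -19.6]
side 218 zmax 0.079 rough loc [-30.9  53.8]
side 367 zmax 0.08 rough loc [-30.2 -20.4]
side 46 zmax 0.063 rough loc [ 13.1 -64.3]
```

View pics/f.png

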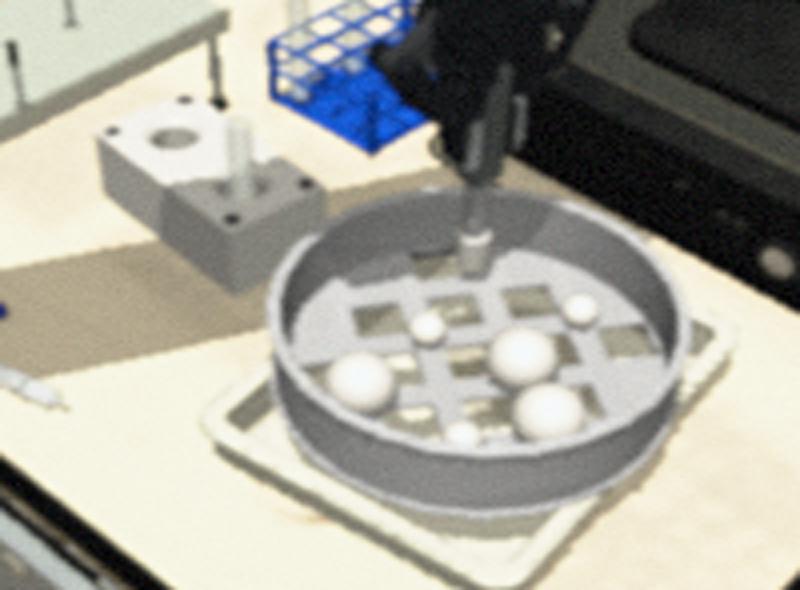

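s0 has dropped: the foot at crop (474,250) stands where the ball was, and the other balls haven't moved. I'll lower the foot 7 mm, go back and push s1 toward hole (0,-80).

Request:
{"name": "drive_tool", "arguments": {
  "steps": [
    {"translation":[-0.3,0.09,0],"angular":[0,0,0],"gripper":0},
    {"translation":[-0.3,0.09,0.18],"angular":[0,0,0],"gripper":0},
    {"translation":[-0.3,0.09,0],"angular":[0,0,0],"gripper":0},
    {"translation":[-0.16,0.047,0],"angular":[0,0,0],"gripper":0},
    {"translation":[-0.16,0.047,0],"angular":[0,0,0],"gripper":0},
    {"translation":[-0.16,0.047,0],"angular":[0,0,0],"gripper":0},
    {"translation":[-0.16,0.047,0],"angular":[0,0,0],"gripper":0},
    {"translation":[-0.16,0.047,0],"angular":[0,0,0],"gripper":0}
  ]
}}

```text
t: 8.45
tool_pos: [0.5885, -0.2192, 0.1382]
tool_rot: [2.335, 2.102, 0.0]
contact_force: [-0.6, 1.0, -0.8]
opening: 0.0196
grip_force: 58.9
```

```bash
python3 -c "
from h import *
look()"
```

```text
t 8.45 foot [ 16.7 -66.2] z above plate mm 4.8 F [-0.6  1.  -0.8]
scene 68 zmax 0.08 rough loc [ 10.4 -65.6]
scene 53 zmax 0.065 rough loc [15.1 19.4]
scene 453 zmax 0.082 rough loc [-45.9 -17.3]
scene 231 zmax 0.082 rough loc [-28.3  61.7]
scene 41 zmax 0.066 rough loc [-63.9  21. ]
side 218 zmax 0.08 rough loc [-30.8  53.9]
side 372 zmax 0.08 rough loc [-30.2 -20.5]
side 36 zmax 0.074 rough loc [  8.1 -72.1]
```

Request:
{"name": "drive_tool", "arguments": {
  "steps": [
    {"translation":[0.31,-0.48,0],"angular":[0,0,0],"gripper":0},
    {"translation":[0.32,-0.49,0],"angular":[0,0,0],"gripper":0},
    {"translation":[-0.06,-0.35,0],"angular":[0,0,0],"gripper":0},
    {"translation":[-0.07,-0.35,0],"angular":[0,0,0],"gripper":0},
    {"translation":[0,0,0],"angular":[0,0,0],"gripper":0}
  ]
}}

```text
t: 9.18
tool_pos: [0.5234, -0.1925, 0.1382]
tool_rot: [2.336, 2.1, 0.0]
contact_force: [0.8, 0.9, -1.4]
opening: 0.0195
grip_force: 59.0
```

Request:
{"name": "drive_tool", "arguments": {
  "steps": [
    {"translation":[0.14,-0.04,0],"angular":[0,0,0],"gripper":0},
    {"translation":[0.14,-0.04,0],"angular":[0,0,0],"gripper":0},
    {"translation":[0.14,-0.04,0],"angular":[0,0,0],"gripper":0},
    {"translation":[0.14,-0.04,0],"angular":[0,0,0],"gripper":0},
    {"translation":[0.14,-0.04,0],"angular":[0,0,0],"gripper":0},
    {"translation":[0.14,-0.04,0],"angular":[0,0,0],"gripper":0},
    {"translation":[0,0,0],"angular":[0,0,0],"gripper":0}
  ]
}}

```text
t: 10.05
tool_pos: [0.5179, -0.1571, 0.1381]
tool_rot: [-2.335, -2.102, 0.0]
contact_force: [-0.1, -0.2, -0.3]
opening: 0.0191
grip_force: 59.0
```

```bash
python3 -c "
from h import *
look()"
```

```text
t 10.05 foot [26.7 27.3] z above plate mm 4.7 F [-0.1 -0.2 -0.3]
scene 70 zmax 0.077 rough loc [20.2 27.2]
scene 453 zmax 0.082 rough loc [-46.2 -17.3]
scene 222 zmax 0.081 rough loc [-28.2  61.7]
scene 41 zmax 0.066 rough loc [-63.6  20.9]
side 214 zmax 0.079 rough loc [-30.8  53.9]
side 46 zmax 0.074 rough loc [17.9 21.9]
side 312 zmax 0.079 rough loc [-37.7 -26.1]
```

Request:
{"name": "drive_tool", "arguments": {
  "steps": [
    {"translation":[-0.37,-0.135,0],"angular":[0,0,0],"gripper":0},
    {"translation":[-0.37,-0.135,0],"angular":[0,0,0],"gripper":0},
    {"translation":[-0.37,-0.135,0],"angular":[0,0,0],"gripper":0},
    {"translation":[0,0,0],"angular":[0,0,0],"gripper":0},
    {"translation":[-0.13,-0.33,0],"angular":[0,0,0],"gripper":0},
    {"translation":[-0.13,-0.33,0],"angular":[0,0,0],"gripper":0},
    {"translation":[0,0,0],"angular":[0,0,0],"gripper":0}
  ]
}}

```text
t: 11.02
tool_pos: [0.4689, -0.2075, 0.138]
tool_rot: [-2.336, -2.1, 0.0]
contact_force: [-0.5, 0.7, -0.9]
opening: 0.0193
grip_force: 59.0
```

Request:
{"name": "drive_tool", "arguments": {
  "steps": [
    {"translation":[-0.13,0.038,0],"angular":[0,0,0],"gripper":0},
    {"translation":[-0.13,0.038,0],"angular":[0,0,0],"gripper":0},
    {"translation":[-0.13,0.038,0],"angular":[0,0,0],"gripper":0},
    {"translation":[-0.13,0.038,0],"angular":[0,0,0],"gripper":0},
    {"translation":[-0.13,0.038,0],"angular":[0,0,0],"gripper":0},
    {"translation":[-0.1,0.03,0],"angular":[0,0,0],"gripper":0},
    {"translation":[0,0,0],"angular":[0,0,0],"gripper":0}
  ]
}}

```text
t: 11.9
tool_pos: [0.4755, -0.2386, 0.1381]
tool_rot: [-2.336, -2.101, -0.0]
contact_force: [1.6, 0.2, -1.0]
opening: 0.0197
grip_force: 58.9
```

```bash
python3 -c "
from h import *
look('pics/g.png')"
```

```text
t 11.9 foot [-64.3  14.9] z above plate mm 4.7 F [ 1.6  0.2 -1. ]
scene 132 zmax 0.082 rough loc [-28.5 -20.9]
scene 220 zmax 0.082 rough loc [-28.3  61.8]
scene 210 zmax 0.081 rough loc [-66.7 -18.1]
scene 54 zmax 0.079 rough loc [-69.8  14.8]
side 148 zmax 0.079 rough loc [-32.   53.2]
side 160 zmax 0.078 rough loc [-28.5 -27.7]
side 15 zmax 0.075 rough loc [-70.7   9. ]
side 75 zmax 0.079 rough loc [-64.3 -25.4]
```

View pics/g.png

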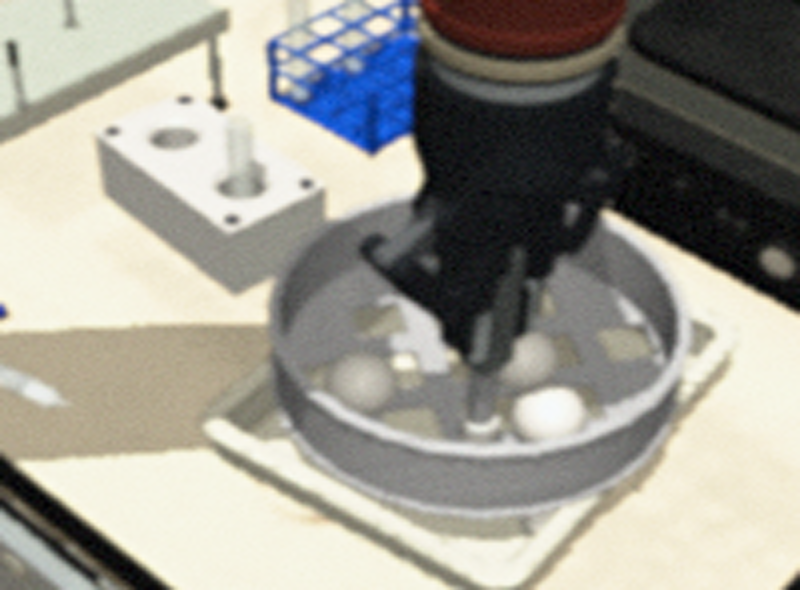

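In this view the arm hides whether s3 fell; the foot is at crop (482,432). The three large balls are still in the sieve. I'll lift, move halfway to the block and look again.

Request:
{"name": "drive_tool", "arguments": {
  "steps": [
    {"translation":[0,0,-0.8],"angular":[0,0,0],"gripper":0},
    {"translation":[0,0,-0.9],"angular":[0,0,0],"gripper":0},
    {"translation":[0,0,-0.8],"angular":[0,0,0],"gripper":0},
    {"translation":[0.9,0.12,0],"angular":[0,0,0],"gripper":0},
    {"translation":[0.9,0.12,0],"angular":[0,0,0],"gripper":0},
    {"translation":[0.9,0.12,0],"angular":[0,0,0],"gripper":0},
    {"translation":[0.9,0.12,0],"angular":[0,0,0],"gripper":0},
    {"translation":[0.9,0.12,0],"angular":[0,0,0],"gripper":0}
  ]
}}

```text
t: 13.0
tool_pos: [0.5183, -0.0605, 0.2382]
tool_rot: [2.335, 2.101, 0.0]
contact_force: [-0.3, -0.9, -0.4]
opening: 0.0196
grip_force: 59.0
```

Run:
```python
from h import *
look()
a=ctrl.get_image('scene');b=ctrl.get_image('side')
A=cv2.resize(a['color'][200:320,280:430],(400,320),interpolation=cv2.INTER_CUBIC);B=cv2.resize(b['color'][180:300,250:400],(400,320),interpolation=cv2.INTER_CUBIC)
cv2.imwrite('pics/i.png',np.hstack([A,B])[:,:,::-1])
print(ctrl.get_obs()['tool_pos']);rows([.5471,.0547,.238],4)
# balls in tray: white-ish points with z .003-.032 within the plan of sieve
for im in(a,b):
    P=cloud(im);z=P[...,2];m=np.uint8((im['depth']>0)&(np.hypot(P[...,0]-S[0],P[...,1]-S[1])<.12)&(z>.010)&(z<.033))
    n,l,st,ce=cv2.connectedComponentsWithStats(m)
    for i in range(1,n):
        if st[i,4]>8: print(st[i],w2l(P[l==i].mean(0)),P[l==i][:,2].max().round(3))
```

```text
t 13.0 foot [105.8  82.7] z above plate mm 104.8 F [-0.3 -0.9 -0.4]
scene 456 zmax 0.082 rough loc [-46.1 -17.2]
scene 230 zmax 0.082 rough loc [-28.3  61.8]
side 198 zmax 0.079 rough loc [-30.6  54.1]
side 296 zmax 0.08 rough loc [-37.8 -25.6]
[ 0.51817604 -0.06137595  0.23802625]
[0.74, 0.1, -0.0] 0.0 1
[0.74, 0.1, -0.0] 0.0 1
[0.74, 0.1, -0.0] 0.0 1
[0.74, 0.1, -0.0] 0.0 1
end tool y [ 0.995 -0.104 -0.   ]
[333 224   7   7  23] [1.07e+02 1.00e-01] 0.028
[318 238   8  10  30] [67.3 42.1] 0.028
[289 258  10  15  66] [  9.4 110.1] 0.033
[293 283  49  33 135] [-70.5  81.2] 0.033
[373 293   7   9  11] [-100.4  -28.5] 0.033
[360 297   9   7  34] [-93.2  -7.8] 0.033
[310 217  16   7  65] [61.2 49.4] 0.033
[341 216  14   5  39] [98.   6.7] 0.033
[338 223   9   6  24] [85.3 11.7] 0.021
[298 226  17   7  57] [44.4 64.1] 0.021
[387 229  11  32 183] [ 53. -99.] 0.033
[256 231  15  36 157] [-76.4  75.8] 0.033
[286 262 103  25 973] [-68.6 -59.8] 0.033
```

View pics/i.png

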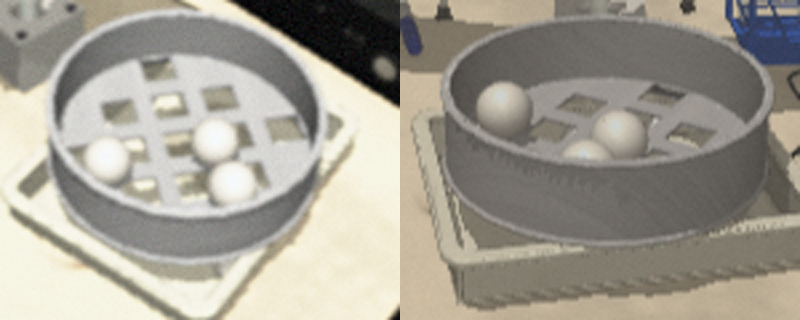

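All three large balls are in the sieve and no small ball is visible on the plate, but the strip behind the near wall is hidden. I'll check it with the wrist camera.

Run:
```python
from h import *
w=ctrl.get_image('wrist');f=w['fx'];R=np.array(w['R']);t=np.array(w['t']);print(-R.T@t,R[2].round(2),f)
# rectify to plane z=.045 around the sieve (fisheye equidistant)
N=500;gx,gy=np.meshgrid(np.arange(N),np.arange(N));X=S[0]+(N/2-gy)*.0005;Y=S[1]+(N/2-gx)*.0005
c=np.stack([X,Y,np.full_like(X,.055)],-1)@R.T+t
rr=np.hypot(c[...,0],c[...,1]);a=np.arctan2(rr,c[...,2]);u=(w['cx']+f*a*c[...,0]/rr).astype(np.float32);v=(w['cy']+f*a*c[...,1]/rr).astype(np.float32)
print(u.min(),u.max(),v.min(),v.max())
r=cv2.remap(w['color'],u,v,cv2.INTER_CUBIC)
cv2.imwrite('pics/j.png',np.hstack([cv2.resize(r,(400,400)),cv2.resize(w['color'],(400,250))] if 0 else [cv2.resize(r,(400,400)),np.vstack([cv2.resize(w['color'],(400,250)),np.zeros((150,400,3),np.uint8)])])[:,:,::-1])
```

```text
[0.52569443 0.01314651 0.38094568] [-0.03 -0.29 -0.96] 309.70691628693146
214.42587 433.58914 177.75352 360.78824
```

View pics/j.png

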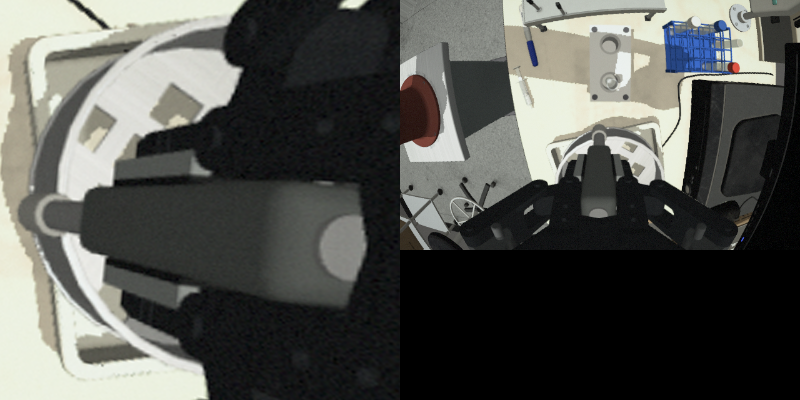

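The gripper blocks this view. I'll turn the tool 90° on the far side of the sieve so the wrist camera looks at the near wall.

Run:
```python
from h import *
rows([.60,-.22,.238],11,-90)
a=ctrl.get_image('scene');P=cloud(a);m=(a['depth']>0)&(P[...,2]>.14)&(P[...,0]>.5)&(P[...,0]<.85)&(P[...,1]>-.4)&(P[...,1]<-.0)
q=P[m];q=q[np.hypot(q[:,0]-.518,q[:,1]+.061)>.1];print(len(q),q[:,0].min() if len(q) else 0)
```

```text
[-0.34, 0.22, 0.0] -1.023 1
[-0.37, 0.17, 0.0] -1.023 1
[-0.39, 0.12, 0.0] -1.023 1
[-0.4, 0.06, 0.0] -1.023 1
[-0.4, 0.0, 0.0] -1.023 1
[-0.4, -0.05, 0.0] -1.023 1
[-0.39, -0.11, 0.0] -1.023 1
[-0.37, -0.16, 0.0] -1.023 1
[-0.34, -0.21, 0.0] -1.023 1
[-0.31, -0.26, 0.0] -1.023 1
[-0.27, -0.3, 0.0] -1.023 1
end tool y [ 0.105  0.994 -0.   ]
27894 0.8116752399945227
```

Request:
{"name": "drive_tool", "arguments": {
  "steps": [
    {"translation":[-0.34,0.22,0],"angular":[0,0,-1],"gripper":0},
    {"translation":[-0.37,0.17,0],"angular":[0,0,-1],"gripper":0},
    {"translation":[-0.39,0.12,0],"angular":[0,0,-1],"gripper":0},
    {"translation":[-0.4,0.06,0],"angular":[0,0,-1],"gripper":0},
    {"translation":[-0.4,0,0],"angular":[0,0,-1],"gripper":0},
    {"translation":[-0.4,-0.05,0],"angular":[0,0,-1],"gripper":0},
    {"translation":[-0.39,-0.11,0],"angular":[0,0,-1],"gripper":0},
    {"translation":[-0.37,-0.16,0],"angular":[0,0,-1],"gripper":0}
  ]
}}

```text
t: 14.3
tool_pos: [0.576, -0.1794, 0.238]
tool_rot: [-0.863, -3.021, 0.0]
contact_force: [0.5, -0.1, -1.5]
opening: 0.0197
grip_force: 58.8
```

Request:
{"name": "drive_tool", "arguments": {
  "steps": [
    {"translation":[-0.34,-0.21,0],"angular":[0,0,-1],"gripper":0},
    {"translation":[-0.31,-0.26,0],"angular":[0,0,-1],"gripper":0},
    {"translation":[-0.27,-0.3,0],"angular":[0,0,-1],"gripper":0},
    {"translation":[0,0,0],"angular":[0,0,0],"gripper":0}
  ]
}}

```text
t: 14.8
tool_pos: [0.597, -0.2227, 0.2378]
tool_rot: [-0.227, -3.133, -0.0]
contact_force: [-0.4, -0.1, -0.5]
opening: 0.0193
grip_force: 58.8
```

Run:
```python
from h import *
o=ctrl.get_obs();print(o['tool_pos'],o['q'][5])
w=ctrl.get_image('wrist');f=w['fx'];R=np.array(w['R']);t=np.array(w['t']);print(-R.T@t)
N=500;gx,gy=np.meshgrid(np.arange(N),np.arange(N));X=S[0]+(N/2-gy)*.0005;Y=S[1]+(N/2-gx)*.0005
c=np.stack([X,Y,np.full_like(X,.045)],-1)@R.T+t
rr=np.hypot(c[...,0],c[...,1]);a=np.arctan2(rr,c[...,2]);u=(w['cx']+f*a*c[...,0]/rr).astype(np.float32);v=(w['cy']+f*a*c[...,1]/rr).astype(np.float32)
r=cv2.remap(w['color'],u,v,cv2.INTER_CUBIC)
for i in range(-2,3):
  for j in range(-2,3):
    if abs(i)+abs(j)<=2:
      cs=[]
      for p,q in((-13,-13),(13,-13),(13,13),(-13,13)):
        d=loc2w(i*40+p,j*40+q)-S;cs.append([N/2-d[1]/.0005,N/2-d[0]/.0005])
      cv2.polylines(r,[np.int32(cs)],True,(255,0,0),1)
cv2.imwrite('pics/k.png',np.hstack([r,cv2.resize(w['color'],(300,188))] if 0 else [r,np.vstack([cv2.resize(w['color'],(300,188)),np.zeros((312,300,3),np.uint8)])])[:,:,::-1])
```

```text
[ 0.5970339  -0.22274051  0.23776695] -1.8998865688979925
[ 0.52255277 -0.21213037  0.38075675]
```

View pics/k.png

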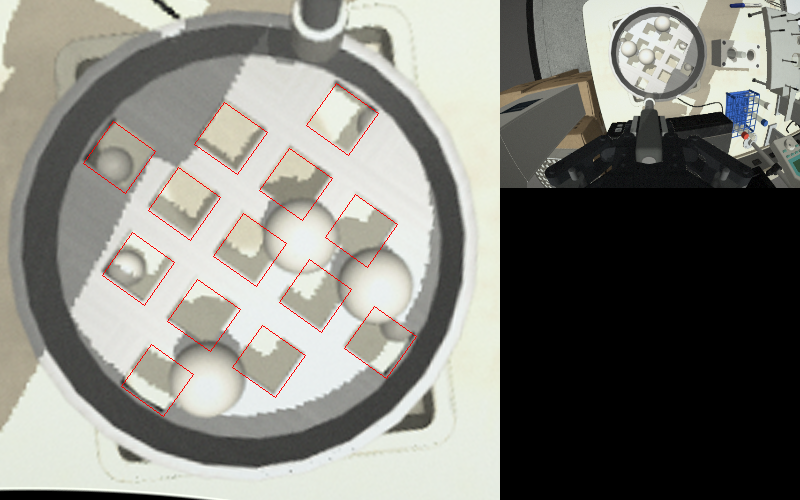

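All four small balls lie in the tray, seen through holes at (118,165), (128,265), (395,325) and (365,120). The three large balls are in the sieve. Now I'll take the rod back to its well, reversing the turn.

```bash
python3 -c "
from h import *
rows([.5471,.0547,.238],11,88)"
```

```text
[0.2, 0.61, -0.0] 1.0 1
[0.29, 0.57, -0.0] 1.0 1
[0.36, 0.53, -0.0] 1.0 1
[0.43, 0.47, -0.0] 1.0 1
[0.49, 0.41, -0.0] 1.0 1
[0.54, 0.33, -0.0] 1.0 1
[0.59, 0.25, -0.0] 1.0 1
[0.62, 0.17, -0.0] 1.0 1
[0.63, 0.08, -0.0] 1.0 1
[0.64, -0.01, -0.0] 1.0 1
[0.63, -0.09, -0.0] 1.0 1
end tool y [ 0.994 -0.109 -0.001]
```

Request:
{"name": "drive_tool", "arguments": {
  "steps": [
    {"translation":[0.2,0.61,0],"angular":[0,0,1],"gripper":0},
    {"translation":[0.29,0.57,0],"angular":[0,0,1],"gripper":0},
    {"translation":[0.36,0.53,0],"angular":[0,0,1],"gripper":0},
    {"translation":[0.43,0.47,0],"angular":[0,0,1],"gripper":0},
    {"translation":[0.49,0.41,0],"angular":[0,0,1],"gripper":0},
    {"translation":[0.54,0.33,0],"angular":[0,0,1],"gripper":0},
    {"translation":[0.59,0.25,0],"angular":[0,0,1],"gripper":0},
    {"translation":[0.62,0.17,0],"angular":[0,0,1],"gripper":0}
  ]
}}

```text
t: 15.85
tool_pos: [0.5595, -0.0188, 0.2382]
tool_rot: [-1.856, -2.534, -0.0]
contact_force: [0.1, 0.5, -1.1]
opening: 0.0194
grip_force: 58.9
```

Request:
{"name": "drive_tool", "arguments": {
  "steps": [
    {"translation":[0.63,0.08,0],"angular":[0,0,1],"gripper":0},
    {"translation":[0.64,0,0],"angular":[0,0,1],"gripper":0},
    {"translation":[0.63,-0.09,0],"angular":[0,0,1],"gripper":0},
    {"translation":[0,0,0],"angular":[0,0,0],"gripper":0},
    {"translation":[0,0,0],"angular":[0,0,0],"gripper":0}
  ]
}}

```text
t: 16.48
tool_pos: [0.5464, 0.055, 0.2381]
tool_rot: [2.334, 2.102, -0.0]
contact_force: [-0.2, -0.4, -0.8]
opening: 0.019
grip_force: 58.8
```

Run:
```python
from h import *
o=ctrl.get_obs();p=o['tool_pos'];print(p)
R=rows([.5471,.0547,.238],1)
a=ctrl.get_image('scene');P=cloud(a);z=P[...,2];ok=a['depth']>0
q=P[ok&(np.hypot(P[...,0]-p[0],P[...,1]-p[1])<.03)&(z>.145)&(z<.175)];print('foot min',q.min(0),'axis~',q.min(0)[:2]+.009)
m=ok&(z>.052)&(z<.064);m[:170]=0;m[235:]=0;m[:,:245]=0;m[:,320:]=0
n,l,st,ce=cv2.connectedComponentsWithStats(np.uint8(m));i=1+st[1:,4].argmax()
r=cv2.minAreaRect(P[l==i][:,:2].astype(np.float32)*1000);print(r)
# well mouth hole: non-top pixels within the well area
c=np.array(r[0])/1000;d=np.array([.101,.995])*.032;print('well',c+d)
```

```text
[0.54643656 0.05504705 0.23814304]
[-0.01, 0.02, 0.0] 0.0 1
end tool y [ 0.995 -0.105  0.   ]
foot min [0.53496229 0.04568006 0.149771  ] axis~ [0.54396229 0.05468006]
((544.2366333007812, 22.879623413085938), (133.65293884277344, 69.72256469726562), 84.39543151855469)
well [0.54746863 0.05471962]
```

Request:
{"name": "drive_tool", "arguments": {
  "steps": [
    {"translation":[0,0.04,0.5],"angular":[0,0,0],"gripper":0},
    {"translation":[0,0,0.7],"angular":[0,0,0],"gripper":0},
    {"translation":[0,0,0.6],"angular":[0,0,0],"gripper":0},
    {"translation":[0,0,0.4],"angular":[0,0,0],"gripper":0},
    {"translation":[0,0,0.4],"angular":[0,0,0],"gripper":0},
    {"translation":[0,0,0.4],"angular":[0,0,0],"gripper":0},
    {"translation":[0,0,0.35],"angular":[0,0,0],"gripper":0},
    {"translation":[0,0,0],"angular":[0,0,0],"gripper":0}
  ]
}}

```text
t: 17.52
tool_pos: [0.5473, 0.0553, 0.1026]
tool_rot: [-2.334, -2.1, 0.003]
contact_force: [0.3, 0.1, -0.6]
opening: 0.0194
grip_force: 58.9
```

Request:
{"name": "drive_tool", "arguments": {
  "steps": [
    {"translation":[0,0,0.07],"angular":[0,0,0],"gripper":0},
    {"translation":[0,0,0],"angular":[0,0,0],"gripper":0},
    {"translation":[0,0,0],"angular":[0,0,0],"gripper":1},
    {"translation":[0,0,0],"angular":[0,0,0],"gripper":1},
    {"translation":[0,0,0],"angular":[0,0,0],"gripper":1},
    {"translation":[0,0,0],"angular":[0,0,0],"gripper":1},
    {"translation":[0,0,0],"angular":[0,0,0],"gripper":1},
    {"translation":[0,0,0],"angular":[0,0,0],"gripper":1}
  ]
}}

```text
t: 18.52
tool_pos: [0.5482, 0.0553, 0.1013]
tool_rot: [2.335, 2.101, 0.0]
contact_force: [-0.7, -0.3, 0.5]
opening: 0.0855
grip_force: 0.0
```

Request:
{"name": "drive_tool", "arguments": {
  "steps": [
    {"translation":[0,0,-0.3],"angular":[0,0,0],"gripper":1},
    {"translation":[0,0,-0.8],"angular":[0,0,0],"gripper":1},
    {"translation":[0,0,-0.9],"angular":[0,0,0],"gripper":1},
    {"translation":[0,0,-0.9],"angular":[0,0,0],"gripper":1},
    {"translation":[0,0,-0.9],"angular":[0,0,0],"gripper":1},
    {"translation":[0,0,0],"angular":[0,0,0],"gripper":1},
    {"translation":[0,0,0],"angular":[0,0,0],"gripper":1}
  ]
}}

```text
t: 19.4
tool_pos: [0.548, 0.0553, 0.2531]
tool_rot: [-2.335, -2.101, 0.0]
contact_force: [-1.1, -0.9, -0.9]
opening: 0.0854
grip_force: 0.0
```

Run:
```python
from h import *
look();o=ctrl.get_obs();print(o['tool_pos'],o['opening'])
a=ctrl.get_image('scene');P=cloud(a);z=P[...,2];ok=a['depth']>0
for n,x,y in(('rod',.5465,.0535),('tube',.5415,-.009)):
    q=P[ok&(np.hypot(P[...,0]-x,P[...,1]-y)<.025)&(z>.07)&(z<.19)]
    print(n,len(q),'top',q[:,2].max())
    for lo in np.arange(.07,.17,.02):
        s=q[(q[:,2]>lo)&(q[:,2]<lo+.02)]
        if len(s): print(round(lo,2),len(s),s.mean(0).round(4))
```

```text
t 19.4 foot [217.4 125.3] z above plate mm 119.7 F [-1.1 -0.9 -0.9]
scene 456 zmax 0.082 rough loc [-46.  -17.2]
scene 231 zmax 0.082 rough loc [-28.3  61.8]
side 199 zmax 0.08 rough loc [-30.9  54.2]
side 287 zmax 0.08 rough loc [-37.7 -25.7]
[0.54740611 0.05531351 0.25168111] 0.08558374992408532
rod 360 top 0.1618379936576024
0.07 46 [0.5398 0.051  0.0824]
0.09 76 [0.5396 0.0501 0.1003]
0.11 77 [0.5389 0.0502 0.1201]
0.13 85 [0.5386 0.0506 0.14  ]
0.15 76 [0.5404 0.053  0.1569]
tube 125 top 0.10906629657519114
0.07 48 [ 0.5372 -0.013   0.08  ]
0.09 77 [ 0.5405 -0.0099  0.1008]
```

The rod is upright with its top at 0.162 m, the tube is upright with its top at 0.109 m, and the gripper is clear. Handing in.

```bash
python3 -c "
from station import ctrl
print(ctrl.finish_job())"
```

```text
the job is handed in; nothing more can be done
None
```

The job is handed in (no verdict was returned): all four small balls are in the tray, the three large ones are in the sieve, the rod is back in its well, and the tube is still standing.

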